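# Catch pan under the spout, then find the cap's hand and hold it off

## Robot

A 7-joint arm with a two-finger parallel gripper is mounted at the origin on the work surface. World frame = base frame: x ahead of the robot, y to its left, z up, the work surface at z = 0. Lengths are in m, angles in rad, forces in N, time in s.
With the tool pointing down it reaches from about 0.425 to 0.875 m from the base axis. Payload 4.7 kg.
Tool frame: the origin (TCP) lies at the very end of the fingers, on their centre line; the grasp point (between the pads) lies 19 mm behind it; x points along the fingers, z is the direction in which the jaws open and shut, and the axes are right-handed (so a half turn about x gives the same grasp; the last joint's range is limited). The gripper opens to 87 mm and grips with 3 to 60 N. Pads are 19 mm wide; open, the fingers measure 117 mm over their backs; the gripper's body (75 mm by 190 mm) begins 51 mm behind the grasp point.
Start: joints at [1.128, 0.321, -0.07, 1.45, 0.023, 1.371, -0.057], TCP at [0.287, -0.583, 0.223] pointing down, gripper open.
Joint ranges: [-2.86, 2.86], [-0.3, 2.09], [-1.38, 1.24], [0.06, 2.45], [-1.56, 4.7], [0.09, 2.05], [-2.69, 2.69]. Speed limits (rad/s): [2.57, 2.57, 3.14, 3.14, 3.14, 3.14, 3.14].

## Interface

Orientations are given as a rotation vector (axis times angle).
In Python, from bench import * gives the robot as it stands.
- The arm moves only by the shell command python3 -m handwheel 'ROWS' [OPENING] [FORCE]. ROWS is JSON, a list of rows, each an object with "xyz": the shift along the world's x, y, z in cm, a list of three; "angular": the turn, a rotation vector about the world's x, y, z in degrees, a list of three. A call has 1 to 5 rows; each row shifts and turns the pose as measured when the row begins; what a row does not reach is not made up. A row lasts 1/12 s, in which the tool goes at most 41.7 mm and 7.16 degrees, less where a joint would pass 70% of its speed; a pose out of reach is approached as far as the arm can. A call with a gripper value outside its range is refused whole. OPENING is the finger opening in cm, from 0 to 8.7, set as the call begins (- or left out, the last holds). The fingers move at their own pace and stop on an object; FORCE is the grip in N (left out, the last holds). Time passes only in rows, so rows that do not move let the fingers close. It gives the time, the measured TCP pose, the force and the opening at its end, in the units of the state.
- get_state(): the state, without advancing time (a new reading comes with each control period).
- get_image(name): name is "scene" or "top"; returns a dict with "pixels" (384x512x3 uint8, blue, green, red), "K" (3x3 intrinsics, pixels), "cam_to_world" (4x4, takes a point from camera to world coordinates). Camera axes: x right, y down, z forward; pixel columns grow to the right and rows downward; lengths in m; the calibration is good to about 2 mm. A picture is of the moment at which its call begins. There is no depth.
- close_job(): hands the job in, once; it reports no verdict.
The state is a dict: "time": time; "joint_positions": joint angles; "qd": joint speeds; "joint_torque": joint torques, N m; "position": TCP position; "tool_rot": TCP orientation; "ft_force": force on the tool from outside, world axes, zero at the start; "torque": the same for the moment, N m; "grip_width": opening from 0.0 (shut) to 1.0 (fully open).
Only numpy, scipy, OpenCV 4.12 (cv2) and the standard library are available. Lean on these libraries where they do the work, as an engineer would, in place of code of your own. Each camera call takes 0.05 s, during which the arm holds its last target.

## Task

First slide the round steel pan along the table, without lifting it, until it is roughly centred under the dispenser's spout, then open the dispenser's black twist cap: on some machines it loosens clockwise and on others counter-clockwise and nothing outside shows which, so try both ways, turn it to its open stop and lift it off. Finish while still holding the cap in the gripper, upright and still, straight above the neck and at least 5 cm clear of its rim, with the pan left under the spout and the other things on the table left alone.

Things in the scene. Friction and masses are not known exactly. Their poses are not given: they have to be found in the camera images.
- dispenser: fixed sauce dispenser. Origin: on the table, on the axis of its round steel tank (radius 65 mm, foot ring radius 70 mm; top at 145 mm). A neck (outer radius 37 mm) rises on the axis to 175 mm. Its +y axis points horizontally along the spout; on the -y side a grey housing 100 (x) by 90 (y) by 178 mm high, its centre 125 mm from the axis
- spout_tip (a point): centre of the lower end of the down-turned spout (a pipe of 9 mm radius), 140 mm from the tank axis along the dispenser's +y, 70 mm above the table; the pipe runs there from the tank at 92 mm height and carries a small tap lever, up to 120 mm high, 100 mm from the axis
- neck_top (a point): centre of the neck rim, 175 mm high, where the flange rests. From closed the cap turns easily about the vertical: one way (cw or ccw, differs from run to run) a rigid stop comes within 15 degrees, still locked; the other way it can be lifted from about 45 degrees up to the rigid open stop at about 65. It does not rise in turning; 3 mm vertical play while locked
- cap: loose black twist cap, 120 g, on the neck. Origin: centre of the underside of its round flange (radius 38 mm, 8 mm thick), z up. On the flange a grip bar along its x axis: 50 mm long, 13 mm thick (y), top 42 mm above the origin. Below, a 41 mm plug with 3 lugs reaches 22 mm down into the neck. Closed, its x axis is within 5 degrees of the dispenser's x axis
- pan: loose round open steel pan (0.35 kg nominal, varies), radius 60 mm at its flat bottom, 70 mm at its rim, 45 mm high, 3 mm wall. Origin: centre of its underside. It slides on the table and fits below the spout; 5 mm short of touching the tank when exactly centred under the spout
- cup_stack: bystander: stack of three black lidded portion cups, 62 mm wide, 102 mm high; origin: centre of its underside
- spice_jar: bystander: closed round jar, 52 mm wide, 100 mm high; origin: centre of its underside
- napkin_box: bystander: cardboard box 70 x 110 x 60 mm high; origin: centre of its underside
Things that resemble listed ones, but are neither listed nor needed, are in the scene too. What is shaped like the cap but green is not meant.

How it is judged:
On the way, in this order (a step that is already met when the one before it is completed fails the run):
1. the pan stands on the table with its centre within 30 mm of the point below the spout tip, the cap still closed (horizontal distance between pan and spout_tip below 0.03 m and height (world z) of pan below 0.006 m and z of cap in the frame of neck_top below 0.008 m), for 0.2 s.
2. the cap, still seated in the neck, is turned at least 40 degrees from closed (angle between the x axis of cap and the x axis of dispenser, either way round above 0.7 rad and z of cap in the frame of neck_top below 0.008 m and horizontal distance between cap and neck_top below 0.008 m), for 0.1 s.
At the end, for the whole second after the job is handed in: The gripper still holds the cap (over 1 N), at rest, within 20 degrees of upright, flange at least 45 mm above the neck rim, within 80 mm sideways of its axis, not touching the dispenser; the pan stands flat on the table, its centre within 30 mm of the point below the spout tip (z of cap in the frame of neck_top above 0.045 m and horizontal distance between cap and neck_top below 0.08 m and angle between cap's own z axis and vertical below 0.35 rad and linear speed of cap below 0.03 m/s and contact force between cap and the fingers above 1 N and contact force between cap and dispenser below 0.05 N and horizontal distance between pan and spout_tip below 0.03 m and height (world z) of pan below 0.006 m and angle between pan's own z axis and vertical below 0.1 rad and linear speed of pan below 0.02 m/s); the arm keeps its last pose, push and grip.
It fails at once if the pan is lifted more than 15 mm or tipped (height (world z) of pan above 0.015 m or angle between pan's own z axis and vertical above 0.35 rad).
It fails at once if a bystander is moved more than 30 mm (distance of any of cup_stack, spice_jar, napkin_box from where it was at the start of the episode above 0.03 m).
It also fails if it takes over 69 s, if anything falls off the work surface, if the arm or the gripper's body presses on something with over 40 N, if the wrist force passes 120 N, or if a joint passes its speed limit or range.

## Working session

There is one attempt and no reset: what is moved stays moved. The work goes in short steps, Python scripts to look and compute and a shell command to move; the robot and the scene stay as the last step left them, time stands still between calls to the robot, and variables do not carry over. Pictures are saved under pics/ and viewed, and the job is handed in when it is done.

```bash
ls; mkdir -p pics; python3 - <<'E'
from bench import *
import cv2,numpy as np
for n in("scene","top"):
    d=get_image(n); cv2.imwrite(f"pics/{n}0.png",d["pixels"]); print(n,np.round(d["K"],1).tolist(),np.round(d["cam_to_world"],4).tolist())
s=get_state(); print(s)
E
```

```text
pics
scene [[367.0, 0.0, 249.1], [0.0, 367.0, 194.6], [0.0, 0.0, 1.0]] [[-0.7356, 0.5185, -0.4359, 0.9906], [0.6774, 0.5661, -0.4698, 0.3956], [0.0032, -0.6409, -0.7676, 0.838], [0.0, 0.0, 0.0, 1.0]]
top [[346.5, 0.0, 250.6], [0.0, 346.5, 193.4], [0.0, 0.0, 1.0]] [[-0.0308, -0.9927, 0.1169, 0.4828], [-0.9995, 0.0311, 0.001, -0.0425], [-0.0046, -0.1168, -0.9931, 0.9717], [0.0, 0.0, 0.0, 1.0]]
{'time': 0.1, 'joint_positions': array([ 1.12808106,  0.32175145, -0.07007207,  1.45152124,  0.02258661,
        1.37081368, -0.0569252 ]), 'qd': array([-0.00041512, -0.00341753, -0.00077297, -0.00349342, -0.00150808,
        0.00157157, -0.00013385]), 'joint_torque': array([-3.61981001e-04, -4.92569625e+01, -4.05652514e-01, -3.13396382e+01,
       -6.40357006e-02,  3.95244663e-02,  5.80445635e-05]), 'position': array([ 0.28644903, -0.58293618,  0.22158506]), 'tool_rot': array([ 0.86735605,  1.39285962, -0.8659942 ]), 'ft_force': array([-0.28786436, -0.40898859,  0.50767437]), 'torque': array([ 0.04438598, -0.03163582,  0.00599319]), 'grip_width': 0.9998478042851827}
```

View pics/scene0.png

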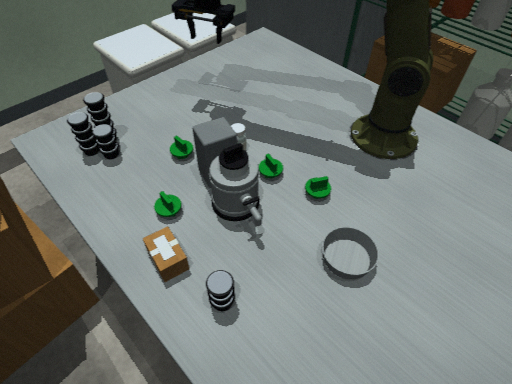

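View pics/top0.png

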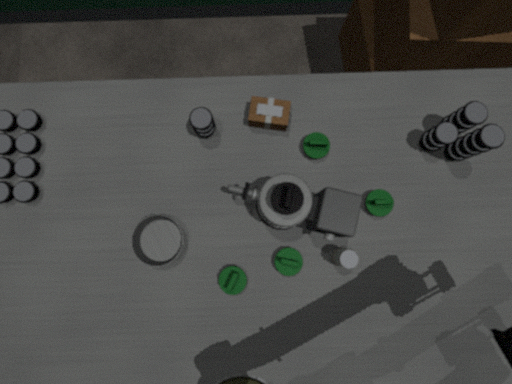

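Top view: dispenser tank around (285,200) with its spout tip near (233,188) on the left, housing (338,212), pan (160,241), cup stack (202,122), napkin box (270,112), jar (347,259). The four green caps are decoys. I'll zoom in to measure.

```bash
cat > h.py <<'E'
import numpy as np,cv2
from bench import *
def ray(d,u,v):
    r=d["cam_to_world"][:3,:3]@np.linalg.inv(d["K"])@np.array([u,v,1.]); return d["cam_to_world"][:3,3],r
def onz(d,u,v,z):
    o,r=ray(d,u,v); return o+r*(z-o[2])/r[2]
def proj(d,p):
    T=np.linalg.inv(d["cam_to_world"]); c=T[:3,:3]@np.array(p)+T[:3,3]; q=d["K"]@c; return q[:2]/q[2]
def crop(d,name,u0,v0,u1,v1,s,g=1.):
    im=d["pixels"][v0:v1,u0:u1].astype(float)*g
    cv2.imwrite("pics/"+name,cv2.resize(im.clip(0,255).astype(np.uint8),None,fx=s,fy=s,interpolation=cv2.INTER_CUBIC))
E
python3 - <<'E'
from h import *
d=get_image("top"); crop(d,"t1.png",120,90,380,290,3,1.8)
d=get_image("scene"); crop(d,"s1.png",140,100,390,300,3,1.5)
E
```

```text
(no output)
```

View pics/t1.png

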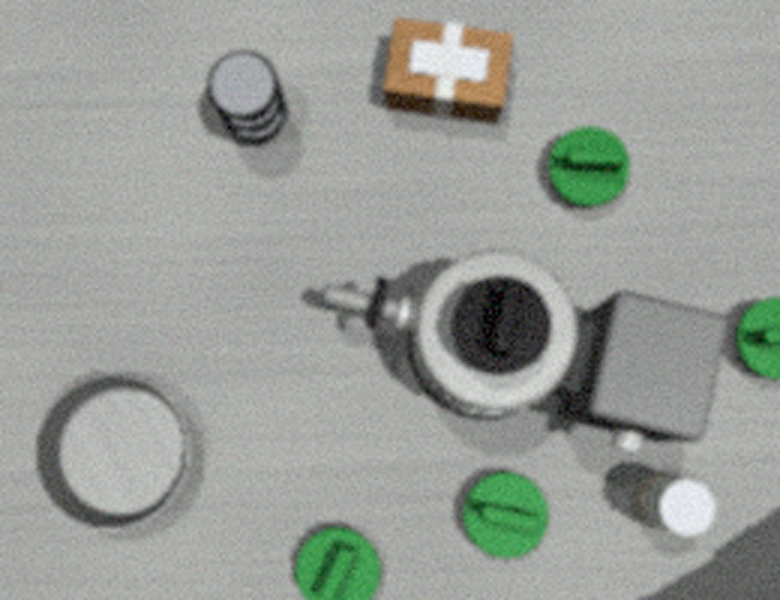

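View pics/s1.png

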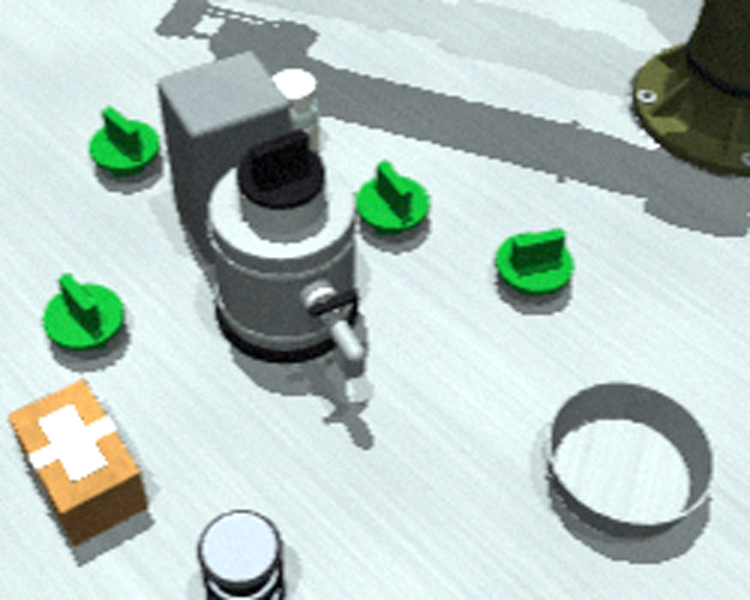

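Top crop: cap flange centred at crop (500,325), tank top (498,331), pan rim (113,450), and housing top corners at (622,290),(725,318),(697,438),(590,412). I'll convert these to world points and cross-check them.

```bash
python3 - <<'E'
from h import *
d=get_image("top"); e=get_image("scene")
f=lambda u,v:(u/3+120-.33,v/3+90-.33)
g=lambda u,v:(u/3+140-.33,v/3+100-.33)
cap=onz(d,*f(500,325),.183); tank=onz(d,*f(498,331),.145)
print("cap",cap,"tank",tank)
print("flange r", [np.linalg.norm((onz(d,*f(500+a,325),.183)-cap)[:2]) for a in(-49,50)])
hc=[onz(d,*f(*p),.178) for p in((622,290),(725,318),(697,438),(590,412))]
h=np.mean(hc,0);print("housing",h,np.linalg.norm((h-tank)[:2]),[np.linalg.norm(hc[i]-hc[i-1]) for i in range(4)])
A=(cap+tank)[:2]/2; y=A-h[:2]; L=np.linalg.norm(y); y/=L; print("axis",A,L,"ydir",y,np.degrees(np.arctan2(y[1],y[0])))
b=hc[0]-hc[1]+hc[3]-hc[2]; print("edge ydir",np.degrees(np.arctan2(b[1],b[0])))
tip=A+.14*y; print("tip",tip)
print("tip proj top crop",(proj(d,[*tip,.07])-[119.67,89.67])*3,"scene crop",(proj(e,[*tip,.07])-[139.67,99.67])*3)
print("cap scene crop",(proj(e,[*A,.183])-[139.67,99.67])*3, "tank top",(proj(e,[*A,.145])-[139.67,99.67])*3)
# pan
p=onz(d,*f(113,450),.045);print("pan top",p, [np.linalg.norm((onz(d,*f(*q),.045)-p)[:2]) for q in((38,450),(188,450),(113,374),(113,526))])
print("pan scene rim",onz(e,*g(632,457),.045), "proj", (proj(e,p)-[139.67,99.67])*3)
for n,q,z in(("cup",(244,83),.102),("box",(448,62),.06),("jar",(687,507),.1)): print(n,onz(d,*f(*q),z))
for n,q in(("g1",(588,166)),("g2",(505,514)),("g3",(337,568))): print(n,onz(d,*f(*q),.008))
# bar
u,v=map(int,f(500,325)); print("bar ends top", onz(d,*f(494,292),.042+.175),onz(d,*f(494,348),.217))
s=get_state(); from scipy.spatial.transform import Rotation as R
print(R.from_rotvec(s["tool_rot"]).as_matrix().round(3))
E
```

```text
cap [ 0.56254888 -0.12301554  0.183     ] tank [ 0.56162913 -0.12509248  0.145     ]
flange r [np.float64(0.037349597121840016), np.float64(0.03809494648888804)]
housing [ 0.52931822 -0.24312523  0.178     ] 0.12237534957835487 [np.float64(0.09723835557783293), np.float64(0.08132914599644189), np.float64(0.09462172032332455), np.float64(0.08284061531226942)]
axis [ 0.56208901 -0.12405401] 0.12349850408546087 ydir [0.26535374 0.96415113] 74.61202700364268
edge ydir 73.65406017702692
tip [0.59923853 0.01092715]
tip proj top crop [332.50080459 301.45707231] scene crop [357.32900065 368.35681475]
cap scene crop [282.38646008 170.79506026] tank top [283.63609176 202.09084354]
pan top [0.47609759 0.20977715 0.045     ] [np.float64(0.06647082236363373), np.float64(0.06642674698265048), np.float64(0.06727134364960609), np.float64(0.06614038078897325)]
pan scene rim [0.48051334 0.21791239 0.045     ] proj [627.39628634 447.6755105 ]
cup [0.78802017 0.08103086 0.102     ]
box [ 0.81647986 -0.09865143  0.06      ]
jar [ 0.41529882 -0.27915919  0.1       ]
g1 [ 0.72909216 -0.23073143  0.008     ]
g2 [ 0.40694417 -0.13801858  0.008     ]
g3 [0.36339021 0.01636654 0.008     ]
bar ends top [ 0.58352154 -0.11619501  0.217     ] [ 0.54243441 -0.11446309  0.217     ]
[[-0.     0.897  0.441]
 [ 0.001  0.441 -0.897]
 [-1.    -0.    -0.001]]
```

```bash
python3 - <<'E'
from h import *
d=get_image("top"); e=get_image("scene")
a=[]
for dd,u0,v0,w,hh in((d,215,165,100,75),(e,210,145,100,75),(d,130,205,100,75),(e,305,220,100,75)):
    im=dd["pixels"][v0:v0+hh,u0:u0+w].astype(float)*(1.8 if dd is d else 1.1)
    a.append(cv2.resize(im.clip(0,255).astype(np.uint8),None,fx=4,fy=4,interpolation=cv2.INTER_CUBIC))
cv2.imwrite("pics/z1.png",np.vstack([np.hstack(a[:2]),np.hstack(a[2:])]))
E
```

```text
(no output)
```

View pics/z1.png

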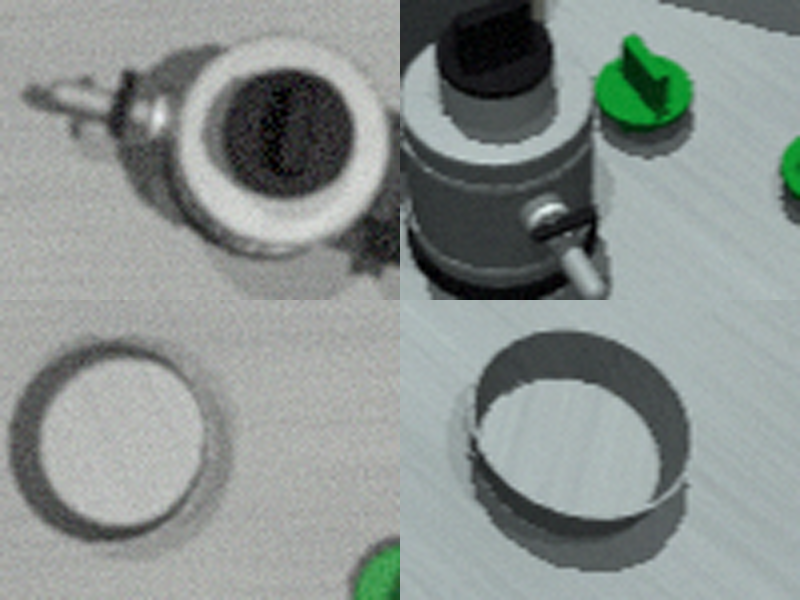

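```bash
python3 - <<'E'
from h import *
d=get_image("top"); e=get_image("scene")
A=np.array([.5621,-.124])
for z in(.07,.09):
    p=onz(d,221.3,188.3,z)[:2]; v=p-A; print(z,p,np.linalg.norm(v),np.degrees(np.arctan2(v[1],v[0])))
for z in(.07,.092): print("scene tip at y=.14",[proj(e,[*(A+.14*np.array([np.cos(t),np.sin(t)])),z]).round(1) for t in np.radians([72,75,78])])
y=np.array([np.cos(np.radians(75)),np.sin(np.radians(75))]);x=np.array([y[1],-y[0]])
print("housing corners scene",[ proj(e,[*(A-.125*y+a*x*.05+b*y*.045),.178]).round(1) for a,b in((1,1),(1,-1),(-1,-1),(-1,1))])
print("housing corners top",[ proj(d,[*(A-.125*y+a*x*.05+b*y*.045),.178]).round(1) for a,b in((1,1),(1,-1),(-1,-1),(-1,1))])
crop(e,"s2.png",180,100,290,250,4,1.1)
E
```

```text
0.07 [0.60490723 0.0349723 ] 0.16463490195494007 74.92916112988763
0.09 [0.60219824 0.03325355] 0.16228539186038987 75.6949317772782
scene tip at y=.14 [array([256.6, 223.4]), array([259.1, 222.3]), array([261.6, 221.2])]
scene tip at y=.14 [array([256.7, 218.3]), array([259.3, 217.2]), array([261.8, 216.1])]
housing corners scene [array([203.5, 145.2]), array([190.7, 125.6]), array([223.4, 115.2]), array([237.4, 133.7])]
housing corners top [array([325.1, 185.3]), array([363.4, 194.2]), array([354.9, 236.8]), array([316.1, 227.7])]
```

View pics/s2.png

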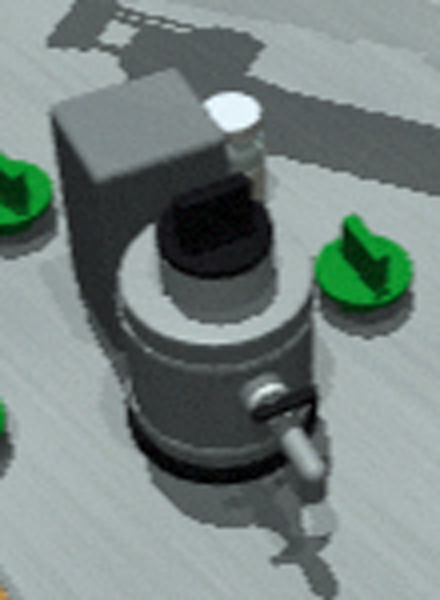

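Measurements, with the two views agreeing (the scene view puts the pipe end at (258.7,217), against a predicted (259.3,217.2)):
- Tank axis at (0.562,-0.124), with the spout along azimuth 75°.
- Spout tip at (0.598,0.011).
- Pan at (0.476,0.209).

I'll push the pan along about -58° with the fingers half open. First I move over on an arc and yaw by about +95°.

```bash
python3 -m handwheel '[{"xyz":[1.2,3.2,1.0],"angular":[0,0,4]},{"xyz":[1.2,3.2,1.0],"angular":[0,0,4]},{"xyz":[1.2,3.2,1.0],"angular":[0,0,4]},{"xyz":[1.2,3.2,1.0],"angular":[0,0,4]},{"xyz":[1.2,3.2,1.0],"angular":[0,0,4]}]' 6
```

```text
time: 0.92
position: [0.3397, -0.4243, 0.2687]
tool_rot: [0.598, 1.494, -0.602]
ft_force: [0.8, 0.0, -0.2]
grip_width: 0.727
```

```bash
python3 -m handwheel '[{"xyz":[1.4,3.6,0.4],"angular":[0,0,4.5]},{"xyz":[1.4,3.6,0.4],"angular":[0,0,4.5]},{"xyz":[1.4,3.6,0.4],"angular":[0,0,4.5]},{"xyz":[1.4,3.6,0.4],"angular":[0,0,4.5]},{"xyz":[1.4,3.6,0.4],"angular":[0,0,4.5]}]'
python3 -m handwheel '[{"xyz":[1.4,3.8,0],"angular":[0,0,4.5]},{"xyz":[1.4,3.8,0],"angular":[0,0,4.5]},{"xyz":[1,3.8,0],"angular":[0,0,4.5]},{"xyz":[0,4,0],"angular":[0,0,4.5]},{"xyz":[0,4,0],"angular":[0,0,4.5]}]'
```

```text
time: 1.33
position: [0.4112, -0.2371, 0.2927]
tool_rot: [0.274, 1.553, -0.288]
ft_force: [0.8, -0.1, -0.6]
grip_width: 0.692
time: 1.75
position: [0.4517, -0.0353, 0.2955]
tool_rot: [-0.052, 1.562, 0.035]
ft_force: [0.2, 0.3, 0.9]
grip_width: 0.69
```

```bash
python3 -m handwheel '[{"xyz":[-0.2,4,0],"angular":[0,0,4.5]},{"xyz":[-0.2,4,0],"angular":[0,0,4.5]},{"xyz":[-0.2,4,0],"angular":[0,0,4.5]},{"xyz":[-0.2,4,0],"angular":[0,0,4.5]},{"xyz":[-0.2,4,0],"angular":[0,0,4.5]}]'
```

```text
time: 2.17
position: [0.4398, 0.1725, 0.2973]
tool_rot: [-0.376, 1.523, 0.356]
ft_force: [1.3, 0.3, 0.1]
grip_width: 0.684
```

```bash
python3 -m handwheel '[{"xyz":[-0.4,3,0],"angular":[0,0,2]},{"xyz":[-0.5,3.1,0],"angular":[0,0,2]},{"xyz":[-0.5,3.1,-1],"angular":[0,0,0]},{"xyz":[-0.5,3.1,-3],"angular":[0,0,0]},{"xyz":[0,0,-4],"angular":[0,0,0]}]'
python3 - <<'E'
from h import *
from scipy.spatial.transform import Rotation as R
s=get_state();m=R.from_rotvec(s["tool_rot"]).as_matrix();print(s["position"],np.degrees(np.arctan2(m[1,2],m[0,2])),m[:,0],s["joint_positions"].round(2))
E
```

```text
time: 2.58
position: [0.4199, 0.3135, 0.2275]
tool_rot: [-0.439, 1.486, 0.429]
ft_force: [0.5, 0.7, -0.5]
grip_width: 0.688
[0.41993661 0.31353485 0.22754602] 31.940851083771236 [ 0.04060611  0.00533766 -0.99916097] [ 0.28  0.1  -1.03  1.76  0.11  1.31 -0.22]
```

```bash
python3 -m handwheel '[{"xyz":[0,-0.5,-4.1],"angular":[0,0,0]},{"xyz":[0,-0.5,-4.1],"angular":[0,0,0]},{"xyz":[0,0,-4.1],"angular":[0,0,0]},{"xyz":[0,0,-4],"angular":[0,0,0]},{"xyz":[0,0,-3.5],"angular":[0,0,0]}]'
python3 -m handwheel '[{"xyz":[0,0,-1.2],"angular":[0,2,0]},{"xyz":[0,0,0],"angular":[0,0,0]}]'
python3 - <<'E'
from h import *
from scipy.spatial.transform import Rotation as R
s=get_state();m=R.from_rotvec(s["tool_rot"]).as_matrix();print(s["position"],np.degrees(np.arctan2(m[1,2],m[0,2])),m[:,0],s["joint_positions"].round(2))
d=get_image("top"); crop(d,"t2.png",100,60,330,300,2.5,1.8)
E
```

```text
time: 3.0
position: [0.4191, 0.3085, 0.0244]
tool_rot: [-0.443, 1.474, 0.437]
ft_force: [1.2, -0.4, 0.6]
grip_width: 0.685
time: 3.17
position: [0.4136, 0.3047, 0.0045]
tool_rot: [-0.441, 1.521, 0.447]
ft_force: [0.9, 0.5, -0.2]
grip_width: 0.693
[0.41361748 0.30473555 0.0045278 ] 32.492902922331275 [ 0.0027654   0.00421985 -0.99998727] [ 0.12  0.41 -0.92  1.99  0.4   0.93 -0.43]
```

View pics/t2.png

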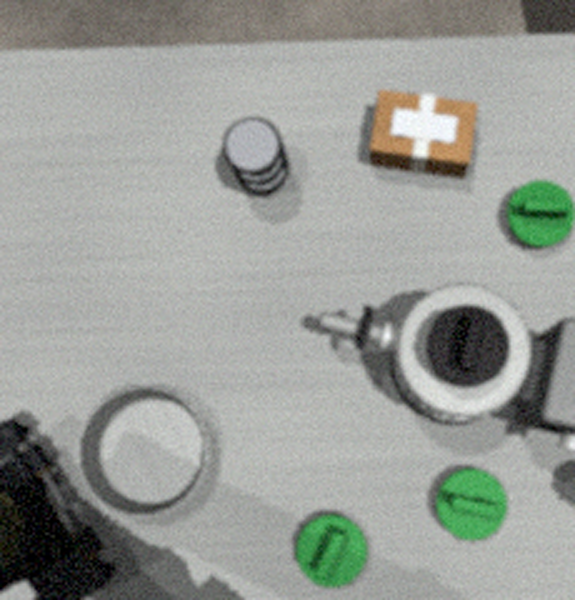

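The gripper is now left of the pan in the top view, and the pan hasn't moved. I'll raise it 1 cm and push along (0.53,-0.85).

```bash
python3 -m handwheel '[{"xyz":[0.5,-0.8,1.0],"angular":[0,0,0]},{"xyz":[0.8,-1.2,0],"angular":[0,0,0]},{"xyz":[0.8,-1.2,0],"angular":[0,0,0]},{"xyz":[0.8,-1.3,0],"angular":[0,0,0]},{"xyz":[0.8,-1.3,0],"angular":[0,0,0]}]'
python3 - <<'E'
from h import *
s=get_state();print(s["position"])
d=get_image("top"); crop(d,"t3.png",100,60,330,300,2.5,1.8)
E
```

```text
time: 3.63
position: [0.4512, 0.2536, 0.0234]
tool_rot: [-0.445, 1.506, 0.456]
ft_force: [-0.9, 1.2, -0.4]
grip_width: 0.687
[0.45122014 0.25362258 0.023414  ]
```

View pics/t3.png

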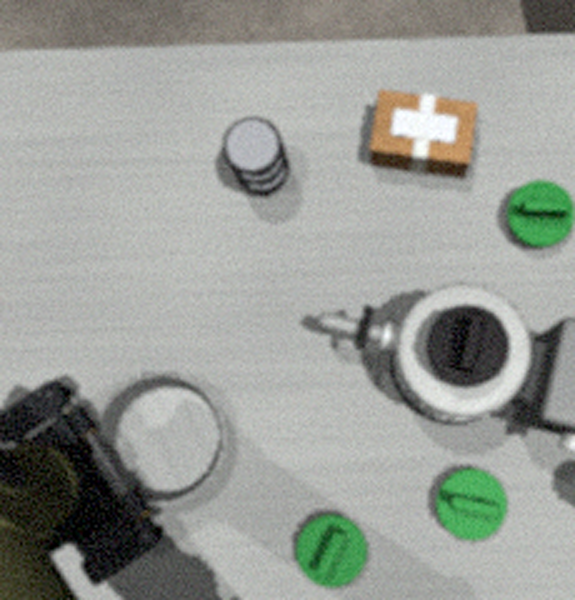

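The pan is sliding flat and sits between the fingers. Continuing.

```bash
python3 -m handwheel '[{"xyz":[0.9,-1.5,-0.2],"angular":[0,0,0]},{"xyz":[0.9,-1.5,-0.2],"angular":[0,0,0]},{"xyz":[0.9,-1.5,-0.2],"angular":[0,0,0]},{"xyz":[0.9,-1.5,-0.1],"angular":[0,0,0]},{"xyz":[0.8,-1.2,-0.1],"angular":[0,0,0]}]'
python3 - <<'E'
from h import *
d=get_image("top"); crop(d,"t4.png",100,60,330,300,2.5,1.8)
E
```

```text
time: 4.1
position: [0.5008, 0.1854, 0.0252]
tool_rot: [-0.444, 1.488, 0.457]
ft_force: [-0.5, 0.8, -0.6]
grip_width: 0.688
```

View pics/t4.png

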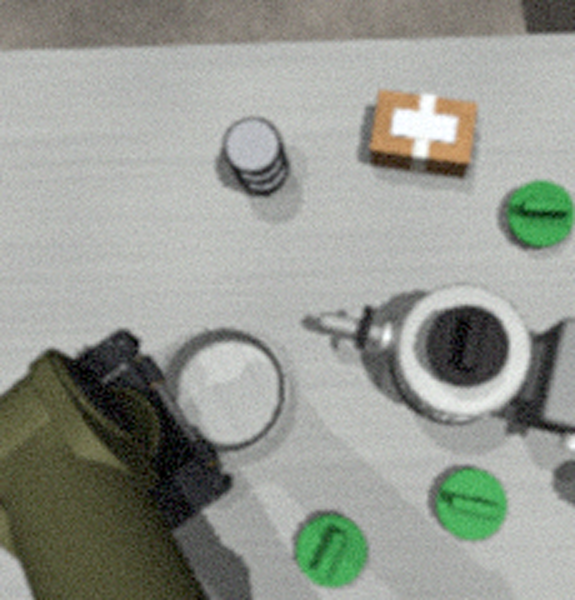

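```bash
python3 - <<'E'
from h import *
d=get_image("top"); p=onz(d,229/2.5+100-.3,390/2.5+60-.3,.045); t=get_state()["position"]; print(p,p-t,np.linalg.norm((p-t)[:2]), np.array([.599,.014])-p[:2])
E
```

```text
[0.53689854 0.1189038  0.045     ] [ 0.03484556 -0.06480463  0.01989833] 0.07357888546079966 [ 0.06210146 -0.1049038 ]
```

The measured pan-to-TCP offset is 73.6 mm, against 72.7 mm expected. (0.062,-0.105) m remains.

```bash
python3 -m handwheel '[{"xyz":[0.9,-1.5,-0.2],"angular":[0,0,0]},{"xyz":[0.9,-1.5,-0.3],"angular":[0,0,0]},{"xyz":[0.9,-1.5,-0.3],"angular":[0,0,0]},{"xyz":[0.9,-1.5,-0.3],"angular":[0,0,0]},{"xyz":[0.6,-1.0,-0.3],"angular":[0,0,0]}]'
python3 -m handwheel '[{"xyz":[0.6,-0.9,-0.2],"angular":[0,0,0]},{"xyz":[0.6,-0.9,-0.3],"angular":[0,0,0]},{"xyz":[0.4,-0.5,-0.1],"angular":[0,0,0]}]'
python3 - <<'E'
from h import *
d=get_image("top"); crop(d,"t5.png",150,90,380,290,3.2,1.8)
d=get_image("scene"); crop(d,"s5.png",170,90,420,290,3,1.3)
E
```

```text
time: 4.62
position: [0.5432, 0.1273, 0.0186]
tool_rot: [-0.445, 1.475, 0.467]
ft_force: [-2.3, 1.5, 2.0]
grip_width: 0.689
time: 4.87
position: [0.5598, 0.1067, 0.0141]
tool_rot: [-0.445, 1.472, 0.47]
ft_force: [-1.8, 1.0, 2.1]
grip_width: 0.695
```

View pics/t5.png

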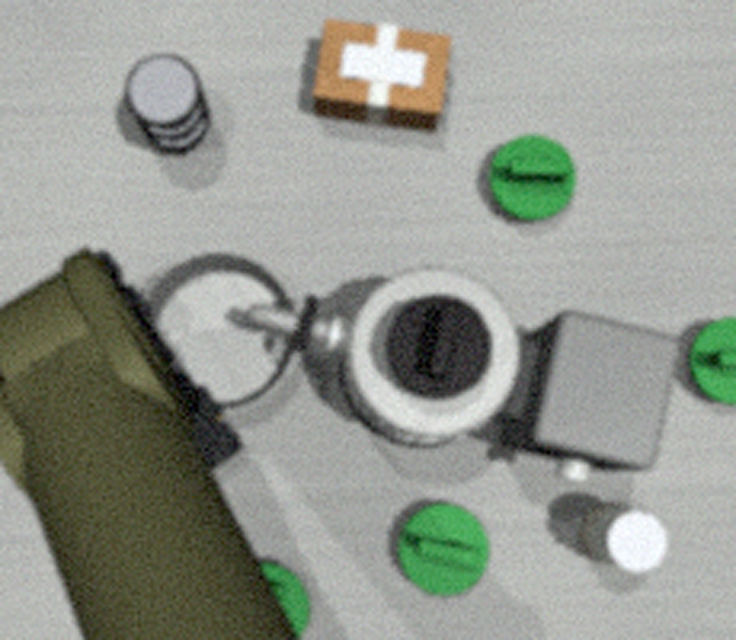

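View pics/s5.png

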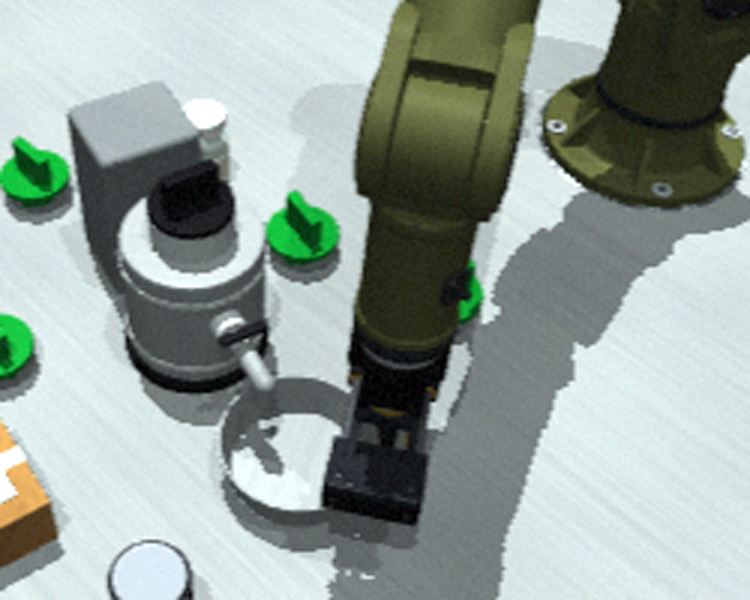

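Cross-check: the pan is at about (0.595,0.042), from TCP plus offset. About 2–3 cm more is needed, mostly in -y.

```bash
python3 -m handwheel '[{"xyz":[0.5,-1.0,0],"angular":[0,0,0]},{"xyz":[0.5,-1.0,0],"angular":[0,0,0]},{"xyz":[0.4,-1.0,0],"angular":[0,0,0]},{"xyz":[0.2,-0.6,0],"angular":[0,0,0]},{"xyz":[0,0,0],"angular":[0,0,0]}]'
python3 - <<'E'
from h import *
d=get_image("top"); crop(d,"t6.png",170,130,330,250,5,1.8)
E
```

```text
time: 5.38
position: [0.5771, 0.0682, 0.0138]
tool_rot: [-0.446, 1.472, 0.471]
ft_force: [-0.9, 1.6, 1.0]
grip_width: 0.689
```

View pics/t6.png

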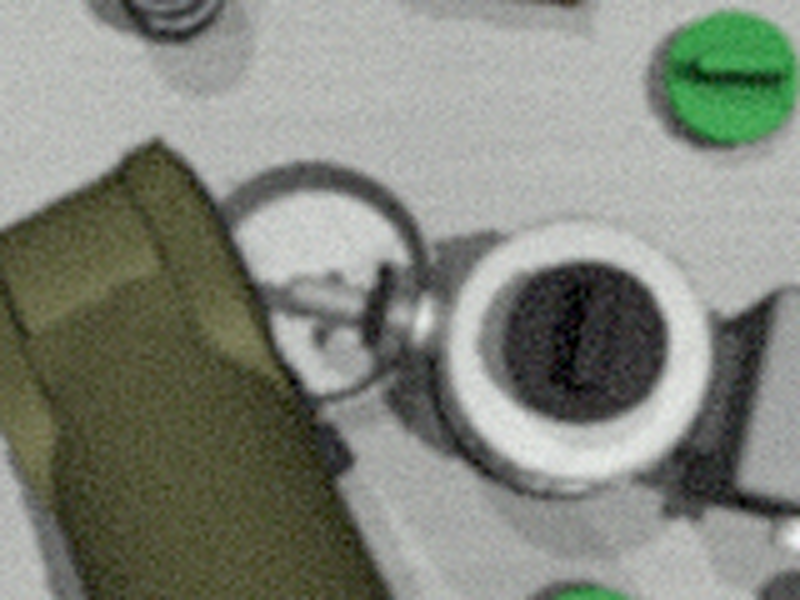

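```bash
python3 - <<'E'
from h import *
d=get_image("top"); p=onz(d,229.8,186.4,.045); t=get_state()["position"]; print(p,p-t, p[:2]-[.598,.011])
E
```

```text
[0.61274683 0.0140632  0.045     ] [ 0.03613429 -0.05513569  0.03120955] [0.01474683 0.0030632 ]
```

Within tolerance, by a rough estimate. I'll back off along the push line, rise, and measure without the arm in the way.

```bash
python3 -m handwheel '[{"xyz":[-1.0,1.6,0],"angular":[0,0,0]},{"xyz":[-1.5,2.4,0.2],"angular":[0,0,0]},{"xyz":[-1.5,2.4,2],"angular":[0,0,0]},{"xyz":[-1.0,1.6,4],"angular":[0,0,0]},{"xyz":[0,0,4],"angular":[0,0,0]}]'
python3 -m handwheel '[{"xyz":[0,0,4],"angular":[0,0,5]},{"xyz":[0,0,4],"angular":[0,0,5]},{"xyz":[0,0,4],"angular":[0,0,5]},{"xyz":[0,0,4],"angular":[0,0,5]},{"xyz":[0,0,4],"angular":[0,0,5]}]'
python3 - <<'E'
from h import *
d=get_image("top"); crop(d,"t7.png",170,130,330,250,5,1.8)
d=get_image("scene"); crop(d,"s7.png",180,140,340,260,5,1.3)
E
```

```text
time: 5.9
position: [0.5181, 0.1459, 0.1092]
tool_rot: [-0.443, 1.49, 0.469]
ft_force: [1.1, 0.5, 0.7]
grip_width: 0.687
time: 6.32
position: [0.5118, 0.1484, 0.3167]
tool_rot: [-0.801, 1.39, 0.827]
ft_force: [1.7, 1.1, -0.7]
grip_width: 0.69
```

View pics/t7.png

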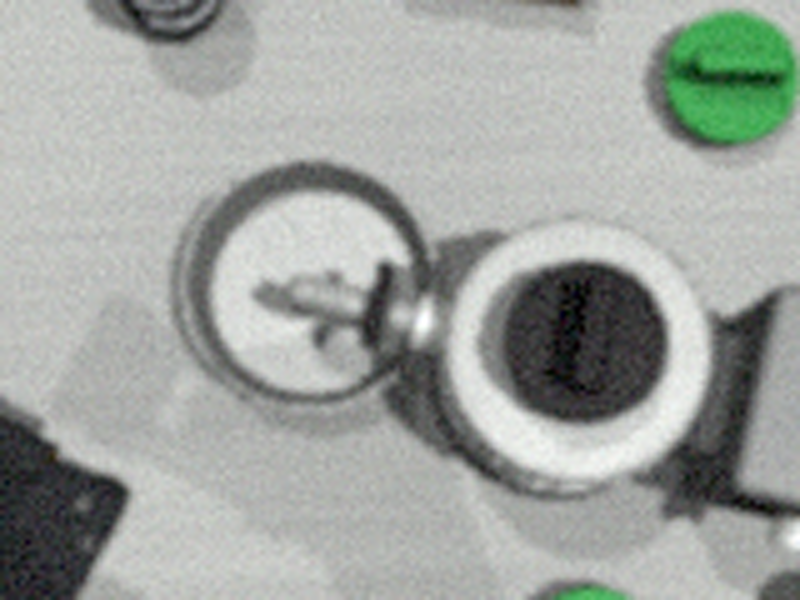

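View pics/s7.png

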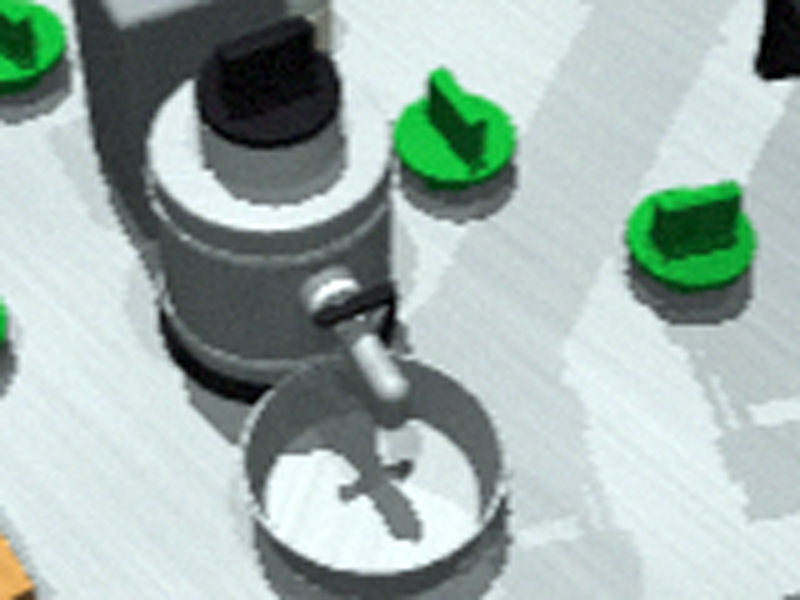

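```bash
python3 - <<'E'
from h import *
d=get_image("top");e=get_image("scene")
f=lambda u,v:(u/5+170-.4,v/5+130-.4)
print("rim",onz(d,*f(304,283),.045),"floor",onz(d,*f(312,293),.003))
g=lambda u,v:(u/5+180-.4,v/5+140-.4)
print("scene rim",[onz(e,*g(*q),.045).round(4) for q in((243,460),(508,470),(375,350),(378,575))],onz(e,*g(375,463),.045))
for c in((.613,.012),(.605,.012),(.605,.02)):
    print(c,"top ctr",(proj(d,[*c,.045])-[169.6,129.6])*5, "scene rim L/R",[((proj(e,[*(np.array(c)+.07*np.array(w)),.045])-[179.6,139.6])*5).round() for w in((-.436,-.47),(.68,.73),(-.735,.677),(.735,-.677))])
E
```

```text
rim [0.61324089 0.01243039 0.045     ] floor [0.61331931 0.0105448  0.003     ]
scene rim [array([ 0.6651, -0.0342,  0.045 ]), array([0.5681, 0.0632, 0.045 ]), array([ 0.5653, -0.0403,  0.045 ]), array([0.6603, 0.063 , 0.045 ])] [0.6158411  0.01349503 0.045     ]
(0.613, 0.012) top ctr [304.80718228 283.41689224] scene rim L/R [array([376., 388.]), array([378., 575.]), array([512., 458.]), array([242., 458.])]
(0.605, 0.012) top ctr [305.16295984 298.10059925] scene rim L/R [array([387., 380.]), array([389., 566.]), array([522., 450.]), array([254., 449.])]
(0.605, 0.02) top ctr [290.34287578 298.56187575] scene rim L/R [array([398., 389.]), array([401., 576.]), array([533., 459.]), array([264., 459.])]
```

Both views give the pan at (0.613,0.012), about 15 mm off the tip and flat, so that's within the 30 mm limit. Now the cap: I'll check the bar direction from the scene view and the tool yaw.

```bash
python3 - <<'E'
from h import *
from scipy.spatial.transform import Rotation as R
e=get_image("scene"); crop(e,"s8.png",205,125,265,170,12,3)
s=get_state();m=R.from_rotvec(s["tool_rot"]).as_matrix();print(s["position"],np.degrees(np.arctan2(m[1,2],m[0,2])),m[:,0],s["joint_positions"].round(2))
E
```

```text
[0.51225612 0.14816571 0.31417697] 59.778915621911686 [ 0.00994674  0.02568109 -0.9996207 ] [ 0.68  0.11 -1.07  1.58  0.08  1.49  0.66]
```

View pics/s8.png

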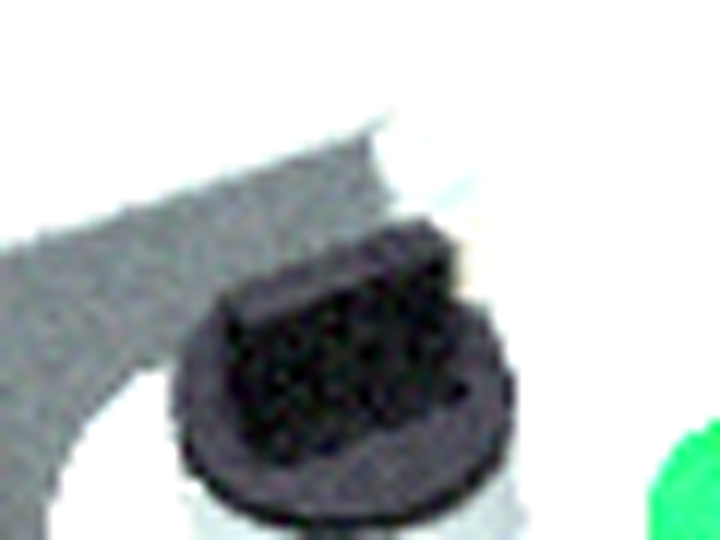

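```bash
python3 - <<'E'
from h import *
e=get_image("scene"); f=lambda u,v:(u/12+205-.46,v/12+125-.46)
P=[onz(e,*f(*q),.217)[:2] for q in((238,326),(455,252),(222,296),(425,222))]
print(np.round(P,4),np.mean(P,0))
for a,b in((0,1),(2,3)):
    v=P[b]-P[a]; print(np.linalg.norm(v),np.degrees(np.arctan2(v[1],v[0])))
E
```

```text
[[ 0.5901 -0.1255]
 [ 0.5428 -0.1121]
 [ 0.5868 -0.1344]
 [ 0.5412 -0.1231]] [ 0.56522313 -0.12376365]
0.04920209830756444 164.21830423855286
0.04694990797841917 166.0011199771617
```

The bar is 49 mm long at azimuth -15° with its centre near (0.564,-0.124), matching the sizes given. I'll move above it with the jaws at 75°.

```bash
python3 -m handwheel '[{"xyz":[0.7,-3.8,0],"angular":[0,0,2]},{"xyz":[0.7,-3.8,0],"angular":[0,0,2]},{"xyz":[0.7,-3.8,0],"angular":[0,0,2]},{"xyz":[0.7,-3.8,0],"angular":[0,0,2]},{"xyz":[0.7,-3.8,0],"angular":[0,0,2]}]' 5
python3 -m handwheel '[{"xyz":[0.7,-3.5,0],"angular":[0,0,2]},{"xyz":[0.7,-3.0,0],"angular":[0,0,2]},{"xyz":[0.2,-1.5,0],"angular":[0,0,1]},{"xyz":[0,0,0],"angular":[0,0,0]}]'
cat > st.py <<'E'
from h import *
from scipy.spatial.transform import Rotation as R
s=get_state();m=R.from_rotvec(s["tool_rot"]).as_matrix();print("t",s["time"],s["position"].round(4),"jaw",np.degrees(np.arctan2(m[1,2],m[0,2])).round(2),"down",m[:,0].round(3),"q",s["joint_positions"].round(2),"F",s["ft_force"].round(1),"T",s["torque"].round(2),s["grip_width"].round(3))
E
python3 st.py
```

```text
time: 7.03
position: [0.5398, -0.0357, 0.3062]
tool_rot: [-0.944, 1.335, 0.991]
ft_force: [1.2, 0.3, 0.5]
grip_width: 0.577
time: 7.37
position: [0.5518, -0.132, 0.2965]
tool_rot: [-0.996, 1.319, 1.059]
ft_force: [0.0, -0.4, -0.1]
grip_width: 0.572Traceback (most recent call last):
  File "st.py", line 3, in <module>
    s=get_state();m=R.from_rotvec(s["tool_rot"]).as_matrix();print("t",s["time"],s["position"].round(4),"jaw",np.degrees(np.arctan2(m[1,2],m[0,2])).round(2),"down",m[:,0].round(3),"q",s["joint_positions"].round(2),"F",s["ft_force"].round(1),"T",s["torque"].round(2),s["grip_width"].round(3))
                                                                                                                                                                                                                                                                          ^^^^^^^^^^^^^^^^^^^^^
AttributeError: 'float' object has no attribute 'round'
```

```bash
sed -i 's/s\["grip_width"\].round(3)/round(s["grip_width"],3)/' st.py; python3 st.py
```

```text
t 7.3667 [ 0.5518 -0.132   0.2965] jaw 75.95 down [-0.026  0.027 -0.999] q [ 0.96  0.24 -0.91  1.49  0.17  1.53  1.39] F [ 0.  -0.4 -0.1] T [ 0.05 -0.19  0.01] 0.572
```

```bash
python3 -m handwheel '[{"xyz":[0.8,0.5,0],"angular":[-1.5,-1.5,-1]},{"xyz":[0.4,0.3,-2.5],"angular":[0,0,0]},{"xyz":[0,0,-2],"angular":[0,0,0]},{"xyz":[0,0,0],"angular":[0,0,0]}]'; python3 st.py
```

```text
time: 7.7
position: [0.5615, -0.1215, 0.2447]
tool_rot: [-1.003, 1.326, 1.017]
ft_force: [-0.1, -0.5, -0.5]
grip_width: 0.578
t 7.7 [ 0.5615 -0.1215  0.2447] jaw 74.68 down [-0.007  0.005 -1.   ] q [ 0.94  0.26 -0.9   1.58  0.2   1.41  1.32] F [-0.1 -0.5 -0.5] T [ 0.15 -0.1  -0.01] 0.578
```

Aligned. Descending to z≈0.189 with small xy trims.

```bash
python3 -m handwheel '[{"xyz":[0.1,-0.2,-2],"angular":[0,0,0]},{"xyz":[0.1,-0.1,-1.6],"angular":[0,0,0]},{"xyz":[0,0,-1.2],"angular":[0,0,0]},{"xyz":[0,0,-0.4],"angular":[0,0,0]},{"xyz":[0,0,0],"angular":[0,0,0]}]'; python3 st.py; python3 - <<'E'
from h import *
e=get_image("scene"); crop(e,"s9.png",190,90,290,170,7,2)
E
```

```text
time: 8.12
position: [0.5614, -0.1174, 0.19]
tool_rot: [-1.004, 1.326, 1.026]
ft_force: [-0.3, -0.6, 0.0]
grip_width: 0.577
t 8.1167 [ 0.5614 -0.1174  0.19  ] jaw 75.03 down [-0.012  0.008 -1.   ] q [ 0.92  0.3  -0.89  1.65  0.23  1.32  1.29] F [-0.3 -0.6  0. ] T [ 0.07 -0.1  -0.02] 0.577
```

View pics/s9.png

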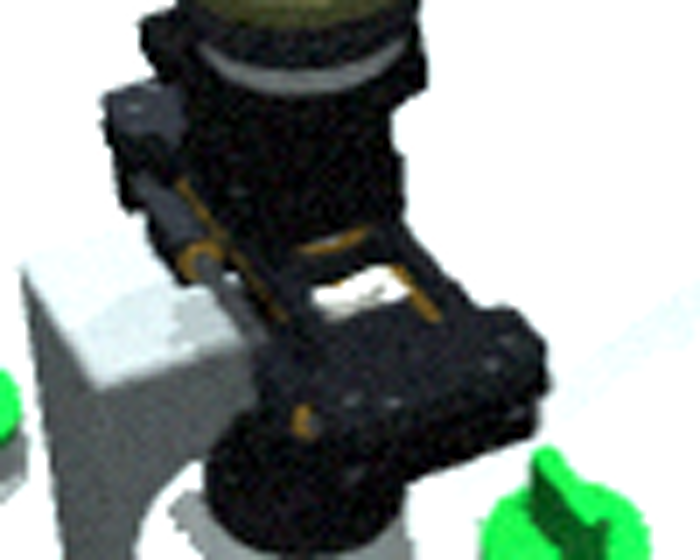

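The fingers straddle the bar (scene crop around (330,480)). y is 6 mm off, so I correct that and close gently.

```bash
python3 -m handwheel '[{"xyz":[0.1,-0.6,0],"angular":[0,0,0]},{"xyz":[0.1,-0.2,0],"angular":[0,0,0]}]'; python3 -m handwheel '[{"xyz":[0,0,0],"angular":[0,0,0]},{"xyz":[0,0,0],"angular":[0,0,0]},{"xyz":[0,0,0],"angular":[0,0,0]},{"xyz":[0,0,0],"angular":[0,0,0]},{"xyz":[0,0,0],"angular":[0,0,0]}]' 0.5 20;  python3 -m handwheel '[{"xyz":[0,0,0],"angular":[0,0,0]},{"xyz":[0,0,0],"angular":[0,0,0]},{"xyz":[0,0,0],"angular":[0,0,0]},{"xyz":[0,0,0],"angular":[0,0,0]},{"xyz":[0,0,0],"angular":[0,0,0]}]'; python3 st.py
```

```text
time: 8.33
position: [0.5643, -0.125, 0.1922]
tool_rot: [-1.007, 1.325, 1.025]
ft_force: [0.5, -0.1, 0.1]
grip_width: 0.574
time: 8.75
position: [0.5662, -0.1267, 0.1951]
tool_rot: [-1.008, 1.323, 1.02]
ft_force: [0.1, 0.8, -0.7]
grip_width: 0.28
time: 9.17
position: [0.5662, -0.1266, 0.1953]
tool_rot: [-1.008, 1.323, 1.02]
ft_force: [0.2, 0.8, 0.6]
grip_width: 0.148
t 9.1667 [ 0.5662 -0.1266  0.1953] jaw 74.98 down [-0.005  0.005 -1.   ] q [ 0.92  0.3  -0.89  1.64  0.24  1.32  1.3 ] F [0.2 0.8 0.6] T [-0.04 -0.11 -0.01] 0.148
```

Gripped: the opening is 12.9 mm, matching the 13 mm bar. Trying clockwise first.

```bash
python3 -m handwheel '[{"xyz":[0,0,0],"angular":[0,0,-4]},{"xyz":[0,0,0],"angular":[0,0,-4]},{"xyz":[0,0,0],"angular":[0,0,-4]},{"xyz":[0,0,0],"angular":[0,0,-4]}]' - 25; python3 st.py
```

```text
time: 9.5
position: [0.5667, -0.1265, 0.1954]
tool_rot: [-0.791, 1.419, 0.801]
ft_force: [-1.0, -0.7, 1.9]
grip_width: 0.165
t 9.5 [ 0.5667 -0.1265  0.1954] jaw 58.54 down [-0.002  0.005 -1.   ] q [ 0.89  0.29 -0.85  1.64  0.22  1.31  1.03] F [-1.  -0.7  1.9] T [-0.01  0.21  0.67] 0.165
```

```bash
python3 -m handwheel '[{"xyz":[0,0,0],"angular":[0,0,-4]},{"xyz":[0,0,0],"angular":[0,0,-4]}]'; python3 st.py
```

```text
time: 9.67
position: [0.5668, -0.1266, 0.1954]
tool_rot: [-0.684, 1.459, 0.69]
ft_force: [-0.3, -0.3, -0.1]
grip_width: 0.193
t 9.6667 [ 0.5668 -0.1266  0.1954] jaw 50.42 down [-0.001  0.004 -1.   ] q [ 0.87  0.28 -0.82  1.64  0.21  1.31  0.89] F [-0.3 -0.3 -0.1] T [0.03 0.27 0.99] 0.193
```

Torque is up to 1 N·m and the fingers are being pried open, so clockwise is the rigid stop. Going counter-clockwise.

```bash
python3 -m handwheel '[{"xyz":[0,0,0],"angular":[0,0,6]},{"xyz":[0,0,0],"angular":[0,0,6]},{"xyz":[0,0,0],"angular":[0,0,6]},{"xyz":[0,0,0],"angular":[0,0,6]},{"xyz":[0,0,0],"angular":[0,0,6]}]' - 30; python3 st.py;  python3 -m handwheel '[{"xyz":[0,0,0],"angular":[0,0,5]},{"xyz":[0,0,0],"angular":[0,0,5]},{"xyz":[0,0,0],"angular":[0,0,5]},{"xyz":[0,0,0],"angular":[0,0,5]}]' ; python3 st.py
```

```text
time: 10.08
position: [0.5664, -0.1255, 0.1953]
tool_rot: [-1.098, 1.277, 1.104]
ft_force: [-0.3, 0.2, 0.1]
grip_width: 0.148
t 10.0833 [ 0.5664 -0.1255  0.1953] jaw 81.63 down [-0.004  0.002 -1.   ] q [ 0.93  0.31 -0.91  1.64  0.25  1.32  1.41] F [-0.3  0.2  0.1] T [ 0.14  0.03 -0.02] 0.148
time: 10.42
position: [0.5659, -0.1253, 0.1953]
tool_rot: [-1.368, 1.099, 1.375]
ft_force: [1.4, -0.0, -0.1]
grip_width: 0.146
t 10.4167 [ 0.5659 -0.1253  0.1953] jaw 102.73 down [-0.005  0.    -1.   ] q [ 0.98  0.33 -0.97  1.64  0.28  1.33  1.76] F [ 1.4 -0.  -0.1] T [ 0.   -0.12 -0.07] 0.146
```

At +27° it's free with low torque, so counter-clockwise opens. On to the open stop at about 140°.

```bash
python3 -m handwheel '[{"xyz":[0,0,0],"angular":[0,0,5]},{"xyz":[0,0,0],"angular":[0,0,5]},{"xyz":[0,0,0],"angular":[0,0,5]},{"xyz":[0,0,0],"angular":[0,0,5]},{"xyz":[0,0,0],"angular":[0,0,5]}]'; python3 st.py;  python3 -m handwheel '[{"xyz":[0,0,0],"angular":[0,0,4]},{"xyz":[0,0,0],"angular":[0,0,4]},{"xyz":[0,0,0],"angular":[0,0,3]}]' ; python3 st.py
```

```text
time: 10.83
position: [0.566, -0.1261, 0.1953]
tool_rot: [-1.689, 0.812, 1.694]
ft_force: [0.1, -0.5, 0.5]
grip_width: 0.149
t 10.8333 [ 0.566  -0.1261  0.1953] jaw 128.97 down [-0.004 -0.003 -1.   ] q [ 1.03  0.36 -1.05  1.64  0.32  1.34  2.18] F [ 0.1 -0.5  0.5] T [ 0.16 -0.15 -0.03] 0.149
time: 11.08
position: [0.5659, -0.1242, 0.1954]
tool_rot: [-1.821, 0.654, 1.828]
ft_force: [0.0, 1.4, -0.0]
grip_width: 0.15
t 11.0833 [ 0.5659 -0.1242  0.1954] jaw 140.63 down [-0.004 -0.    -1.   ] q [ 1.06  0.37 -1.09  1.64  0.34  1.34  2.37] F [ 0.   1.4 -0. ] T [ 0.42 -0.15 -0.45] 0.15
```

```bash
python3 -m handwheel '[{"xyz":[0,0,0],"angular":[0,0,3]},{"xyz":[0,0,0],"angular":[0,0,0]}]' - 35; python3 st.py
```

```text
time: 11.25
position: [0.566, -0.1239, 0.1954]
tool_rot: [-1.854, 0.61, 1.862]
ft_force: [0.1, 0.7, 0.4]
grip_width: 0.15
t 11.25 [ 0.566  -0.1239  0.1954] jaw 143.68 down [-0.004  0.001 -1.   ] q [ 1.07  0.38 -1.11  1.64  0.34  1.34  2.42] F [0.1 0.7 0.4] T [ 0.27 -0.14 -0.76] 0.15
```

Open stop reached at +68° with torque -0.76. I'll ease back slightly and lift slowly.

```bash
python3 -m handwheel '[{"xyz":[0,0,0],"angular":[0,0,-4]},{"xyz":[0,0,0.4],"angular":[0,0,0]},{"xyz":[0,0,0.5],"angular":[0,0,0]},{"xyz":[0,0,0.5],"angular":[0,0,0]}]'; python3 st.py
```

```text
time: 11.58
position: [0.5653, -0.1242, 0.2088]
tool_rot: [-1.805, 0.669, 1.816]
ft_force: [0.4, -0.1, -1.8]
grip_width: 0.148
t 11.5833 [ 0.5653 -0.1242  0.2088] jaw 139.46 down [-0.005  0.002 -1.   ] q [ 1.06  0.36 -1.1   1.62  0.32  1.37  2.36] F [ 0.4 -0.1 -1.8] T [ 0.15 -0.08  0.04] 0.148
```

The lift force is only about the cap's weight, so it's free. Continuing to about 7.5 cm.

```bash
python3 -m handwheel '[{"xyz":[0,0,1],"angular":[0,0,0]},{"xyz":[0,0,1.4],"angular":[0,0,0]},{"xyz":[0,0,1.6],"angular":[0,0,0]},{"xyz":[0,0,1.6],"angular":[0,0,0]},{"xyz":[0,0,1],"angular":[0,0,0]}]'; python3 -m handwheel '[{"xyz":[-0.2,0,0.5],"angular":[0,0,0]},{"xyz":[0,0,0],"angular":[0,0,0]},{"xyz":[0,0,0],"angular":[0,0,0]},{"xyz":[0,0,0],"angular":[0,0,0]}]'; python3 st.py; python3 - <<'E'
from h import *
d=get_image("scene"); cv2.imwrite("pics/s10.png",cv2.resize(d["pixels"],(768,576)))
crop(d,"s11.png",180,60,330,260,3,2)
d=get_image("top"); crop(d,"t11.png",130,70,390,290,3,1.8)
E
```

```text
time: 12.0
position: [0.5635, -0.1237, 0.2793]
tool_rot: [-1.805, 0.666, 1.823]
ft_force: [-0.3, -0.2, -1.0]
grip_width: 0.146
time: 12.33
position: [0.5623, -0.1233, 0.2877]
tool_rot: [-1.81, 0.666, 1.82]
ft_force: [0.0, 0.3, -1.2]
grip_width: 0.144
t 12.3333 [ 0.5623 -0.1233  0.2877] jaw 139.8 down [-0.005  0.    -1.   ] q [ 1.09  0.31 -1.12  1.51  0.28  1.51  2.4 ] F [ 0.   0.3 -1.2] T [ 0.2  -0.1  -0.03] 0.144
```

View pics/s11.png

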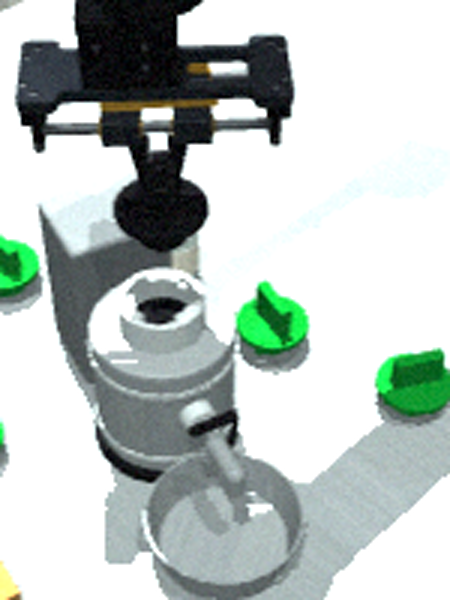

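View pics/t11.png

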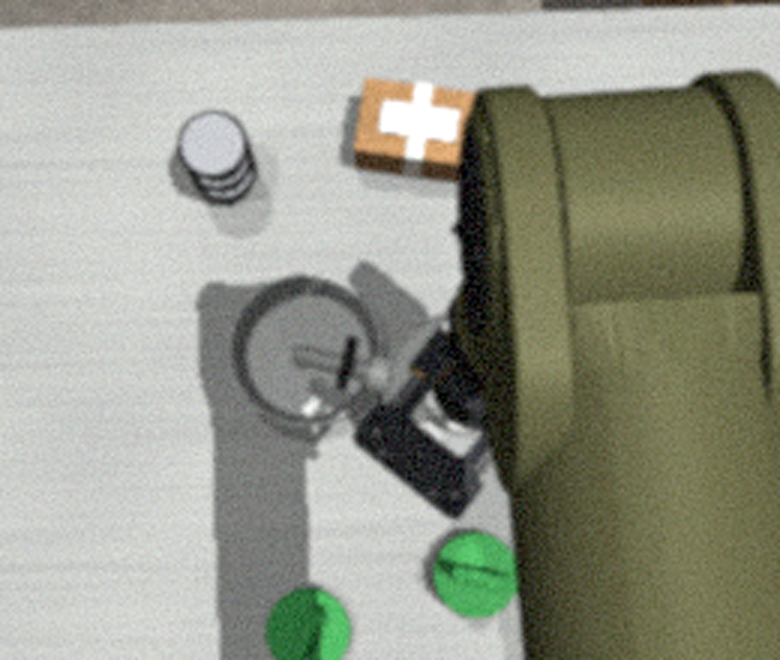

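The cap hangs upright in the gripper about 9 cm above the rim (scene crop (160,215) over the open neck at (163,300)). The pan is still under the spout, and the cup stack and box haven't moved. One last check of the pan and jar, then I hand in.

```bash
python3 - <<'E'
from h import *
d=get_image("top"); p=onz(d,306/3+129.67,350/3+69.67,.045); print(p,p[:2]-[.598,.011])
print("cup",onz(d,215/3+129.67,143/3+69.67,.102))
s=get_state();print(np.abs(s["qd"]).max(),s["position"],s["ft_force"])
close_job()
E
```

```text
[0.61276077 0.00901082 0.045     ] [ 0.01476077 -0.00198918]
cup [0.78799214 0.08016534 0.102     ]
0.00242683664217618 [ 0.56205466 -0.12345635  0.28728989] [-0.75953962 -0.10378355 -1.94633374]
the job is handed in; nothing more can be done
```

I slid the pan under the spout, opened the cap and handed the job in at about 12.5 s of the 69 s allowed. No verdict is reported.

- **Pan:** it stands flat, about 15 mm from the point below the spout tip (limit 30 mm). Both cameras agreed right after the push, and a last top view gave the same result.
- **Cap:** clockwise hit a rigid stop with about 1 N·m, so I turned it counter-clockwise to its open stop at about 68° and lifted it off.
- **Final hold:** the arm was at rest with the cap upright in the gripper, centred on the neck axis. The flange was about 9 cm above the rim and the plug's lower end about 7 cm.
- **Other objects:** the cup stack was re-measured within 1 mm of its start. The napkin box looked unmoved in the last top view, though partly hidden by the arm. The arm hid the spice jar at the end; it looked in place in the top view during the push, and I did not touch it.

One measurement disagreed: during the last part of the push, the pan position worked out from the gripper was about 1 cm off the picture. I relied on the pictures after backing the arm away.

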